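Stop the slide scanner, push its tray home, release the stop

TASK

Press the slide scanner's mushroom stop button down until it latches and, while it stays latched, push the slide tray along its guides with the fingertips until it is fully home against the scanner's hood. Then twist the button clockwise (seen from above) by pushing on its turning bar until it releases and springs up. Only touch, press and push: do not lift the tray, and leave the lamp knob, dish, jar and vial alone.

Things in the scene. Friction and masses are not known exactly. Their poses are not given: they have to be found in the camera images.
- stop_top (a point): Centre of the top of the turning bar of the black mushroom stop button, on its vertical axis; 112 mm above the bench when up, about 104 mm latched. The bar (56 mm long, 12 wide, 20 tall) stands across the top of a round black disc 60 mm in diameter, 14 mm thick. This frame turns with the head: x along the bar, y across it, z up.
- stop_box: Fixed white box, 90 x 90 mm, 60 mm tall, that carries the stop button at its centre; left or right of the scanner. Origin under its centre. On top a grey collar, 68 mm diameter, top 66 mm above the bench, under the mushroom head. With the head untwisted the bar lies along the box's x axis.
- stop_press (a joint): How far the stop button is pressed down, in m: 0 up, 0.008 hard stop. The push peaks at about 9 N in the first 2 mm, then fades; pressed past about 6 mm it snaps over and stays latched at about 0.008 by itself; let go before half-way it springs back up. Press it with the head untwisted.
- stop_twist (a joint): Clockwise twist of the head seen from above, in rad: 0 at rest, at most 0.75; it does not turn anticlockwise from 0. A weak spring (0.01 to 0.04 Nm) turns it back when let go. Twisting the latched head raises it on a cam; at about 0.3 to 0.4 rad it unlatches and springs up (friction of a fingertip may delay it; at 0.75 rad it is fully up).
- scanner: Fixed white slide scanner, 260 mm (x) by 166 mm (y). Origin on the bench; x points from tray mouth to hood, away from the robot. Deck 30 mm above the bench from x = -140 to +60 mm; two guide rails on it, 12 mm tall, 72 mm apart inside, from x = -110 mm. The hood's front face at x = +60 mm is the end stop; hood 100 mm tall (camera tube 162 mm), a lens block juts 5 mm out 80 mm up.
- tray_home (a point): Point fixed on the scanner's deck, 30 mm above the bench, where the origin of the tray lies when it is fully home. Axes as the scanner.
- tray: Loose aluminium tray (0.15 to 0.3 kg) flat on the deck, 2 mm play to each guide: a plate 100 mm (x) by 68 mm (y), 8 mm thick, with two glass slides. Origin at the centre of its underside; x to the hood. Across its robot end stands a lip from x = -50 to -44 mm, 26 mm tall above the underside. Starts 55 to 85 mm short of home.
- tray_lip (a point): Middle of the outer (robot side) face of the tray's lip, half-way up: 13 mm above the deck. Axes as the tray.
- lamp_knob (a joint): Lamp dimmer on a white box of 90 x 90 x 50 mm on the other side of the scanner from the stop: a black knob 40 mm across with a bar grip. Turn angle in rad; not to be touched.
- dish: Loose glass dish, 90 mm across, 16 mm tall, beyond one of the two boxes. Origin under its centre. Leave alone.
- jar: Loose glass jar with white lid, 44 mm across, 60 mm tall, beyond the other box. Origin under its centre. Leave alone.
- vial: Loose amber glass vial with black cap, 28 mm across, 45 mm tall, standing on the bench nearer the robot than the scanner and to its left. Origin under its centre. Leave alone.
There are look-alikes about, which are no part of the job. What is shaped like the stop_box but turquoise is not meant.

How it is judged (in metres and radians):
On the way, in this order (a step that is already met when the one before it is completed fails the run):
1. the stop button is pressed in and latched, with nothing touching it, before the tray is home (value of joint stop_press above 0.0062 m and contact force between the fingers and stop_press below 0.3 N and x of tray in the frame of tray_home below -0.02 m), for 0.2 s.
2. the tray is pushed fully home against the hood while the stop is latched (x of tray in the frame of tray_home above -0.004 m and value of joint stop_press above 0.0062 m), for 0.1 s.
3. the latched head is twisted clockwise and springs up (value of joint stop_twist above 0.2 rad and value of joint stop_press below 0.002 m), for 0.02 s.
At the end, for the whole second after the job is handed in: The stop button is released and fully up (within 1.5 mm) with its head turned back to rest (within 0.12 rad); the tray lies flat between the guides within 4 mm of the hood; dish, jar and vial stand upright where they were (value of joint stop_press below 0.0015 m and value of joint stop_twist below 0.12 rad and x of tray in the frame of tray_home above -0.004 m and distance between tray and tray_home below 0.006 m and angle between the x axis of tray and the x axis of scanner, either way round below 0.08 rad and linear speed of tray below 0.01 m/s and angle between each of dish, jar, vial's own z axis and vertical below 0.1 rad); the robot touches nothing.
It fails at once if the tray is lifted off the deck (its middle more than 8 mm up) or tipped (z of tray in the frame of tray_home above 0.008 m or angle between tray's own z axis and vertical above 0.2 rad).
It fails at once if the lamp knob is touched (contact force between anything else and lamp_knob above 2 N).
It fails at once if dish, jar or vial is moved more than 15 mm (distance of any of dish, jar, vial from where it was at the start of the episode above 0.015 m).
It also fails if it takes over 54 s, if anything falls off the work surface, if the arm or the gripper's body presses on something with over 40 N, if the wrist force passes 120 N, or if a joint passes its speed limit or range.

ROBOT

A 7-joint arm with a two-finger parallel gripper is mounted at the origin on the work surface. World frame = base frame: x ahead of the robot, y to its left, z up, the work surface at z = 0. Lengths are in mm, angles in rad, forces in N, time in s.
With the tool pointing down it reaches from about 350 to 900 mm from the base axis. Payload 7.2 kg.
Tool frame: the origin (TCP) lies on the centre line of the jaws, within the pads' length; the fingertips stand 14 mm ahead of it and the grasp point (between the pads) lies 5 mm behind it; z points along the fingers, y is the direction in which the jaws open and shut (so a half turn about z gives the same grasp; the last joint's range is limited). The gripper opens to 88 mm and grips with 3 to 60 N. Pads are 20 mm wide; open, the fingers measure 115 mm over their backs; the gripper's body (75 mm by 178 mm) begins 61 mm behind the grasp point.
Start: joints at [1.177, 0.411, -0.013, 1.596, 0.006, 1.134, -0.082], TCP at [200.03, -592.129, 236.653] pointing down, gripper open.
Joint ranges: [-2.95, 2.95], [-0.29, 1.99], [-1.47, 1.44], [0.14, 2.54], [-1.03, 4.17], [0.13, 1.85], [-2.86, 2.86]. Speed limits (rad/s): [2.39, 2.39, 3.01, 3.01, 3.14, 3.14, 3.14].

INTERFACE

Orientations are given as a unit quaternion [w, x, y, z].
In Python, from plant import get_state, imaging, r gives the robot as it stands.
- The arm moves only by the tool drive_tool, never from a script. Its argument "moves" is one flat list of numbers, 7 for each row, row after row: the shift along the world's x, y, z in cm, then the turn, a rotation vector about the world's x, y, z in rad, then the closure in counts, from 0 (fully open) to 255 (shut). A call has 1 to 20 rows; each row is the pose to reach, as a shift and turn from the pose commanded when the call began; what a row does not reach only later rows make up. A row lasts 1/10 s, in which the tool goes at most 50 mm and 8.59 degrees, less where a joint would pass 70% of its speed; a pose out of reach is approached as far as the arm can. A call with a gripper value outside its range is refused whole. The fingers move at their own pace and stop on an object; "squeeze" is the grip in N (left out, the last holds). Time passes only in rows, so rows that repeat a pose let the fingers close. It gives the time, the measured TCP pose, the force and the opening at its end, in the units of the state.
- get_state(): the state, without advancing time (a new reading comes with each control period).
- imaging.get_image(name): name is "scene" or "top" or "wrist"; returns (picture, depth): 420x560x3 uint8, red, green, blue; 420x560 float32, mm along the optical axis (not along the pixel's ray), 0 where there is no reading.
- imaging.camera_model(name): a dict with "fx", "fy", "cx", "cy" (pixels), "R" (3x3) and "t" (3): a world point X has camera coordinates R X + t; the wrist camera has in their place "T_tool_cam" (4x4, takes a point from camera to tool coordinates, whose origin is the TCP and whose axes are the flange's). Camera axes: x right, y down, z forward; pixel columns grow to the right and rows downward; lengths in mm; the calibration is good to about 2 mm. A picture is of the moment at which its call begins: read the wrist's pose just before it. camera_model takes no time and is no camera call.
- r.sign_off(): hands the job in, once; it reports no verdict.
The state is a dict: "time": time; "joints": joint angles; "qvel": joint speeds; "tau": joint torques, N m; "ee_pos": TCP position; "tcp_rot": TCP orientation; "contact_force": force on the tool from outside, world axes, zero at the start; "wrist_torque": the same for the moment, N m; "gripper_width": finger opening in mm.
Only numpy, scipy, OpenCV 4.12 (cv2) and the standard library are available. Lean on these libraries where they do the work, as an engineer would, in place of code of your own. Each camera call takes 0.05 s, during which the arm holds its last target. There are 200 camera calls.

## Working session

There is one attempt and no reset: what is moved stays moved. The work goes in short steps, Python scripts to look and compute and a tool call to move; the robot and the scene stay as the last step left them, time stands still between calls to the robot, and variables do not carry over. Pictures are saved under pics/ and viewed, about 8 in all and at most 12, crops included, and the job is handed in when it is done.

Besides the shell and the picture viewer there is one more tool, called after "Call:" as name(argument=value, ...) on one line, values as JSON. drive_tool: Moves the arm, as the interface text tells. Its arguments: {"type":"object","properties":{"moves":{"type":"array","items":{"type":"number"}},"squeeze":{"type":"number"}},"required":["moves"]}

```bash
mkdir -p pics; ls; python3 - <<'E'
from plant import get_state, imaging, r
import cv2,numpy as np
s=get_state();print(s)
for n in("scene","top"):
    im,d=imaging.get_image(n);m=imaging.camera_model(n);np.savez(f"{n}.npz",im=im,d=d,**m)
    cv2.imwrite(f"pics/{n}0.png",im[...,::-1]);print(n,m)
E
```

```text
pics
{'time': 0.0, 'joints': array([ 1.17679136,  0.4118853 , -0.01271834,  1.59699356,  0.00562589,
        1.13429508, -0.08220504]), 'qvel': array([-1.80516655e-04,  5.18990709e-05, -5.96949615e-04,  1.21880617e-03,
        7.66760043e-04,  1.79842823e-04,  1.86713658e-03]), 'tau': array([ 8.17045766e-04, -5.87947655e+01,  6.42287470e-01, -2.91078043e+01,
       -5.37353475e-02,  1.82275783e-02,  1.96357528e-04]), 'ee_pos': array([ 199.85733162, -591.70128845,  235.83879585]), 'tcp_rot': array([-7.49285374e-04,  9.86757485e-01,  1.62200705e-01, -1.89081805e-04]), 'contact_force': array([ 0.57618113, -0.13388909,  0.26034883]), 'wrist_torque': array([0.00087678, 0.02181725, 0.02138635]), 'gripper_width': 87.80680331954198}
scene {'fx': 537.1070309474103, 'fy': 537.1070309474103, 'cx': 279.8993025688426, 'cy': 204.63068331839105, 'R': array([[-0.63243338,  0.77433303,  0.02088958],
       [ 0.53198957,  0.45378625, -0.7148882 ],
       [-0.56304095, -0.44100613, -0.69892667]]), 't': array([ 286.10743271, -249.4563382 , 1622.90776033])}
top {'fx': 430.35453506030814, 'fy': 430.35453506030814, 'cx': 279.2078460533549, 'cy': 208.8844719716817, 'R': array([[-0.00580861, -0.99993676, -0.00962978],
       [-0.99327766,  0.00688273, -0.11555138],
       [ 0.11561035,  0.00889386, -0.99325482]]), 't': array([  86.63359085,  576.42996311, 1063.07570669])}
```

View pics/scene0.png

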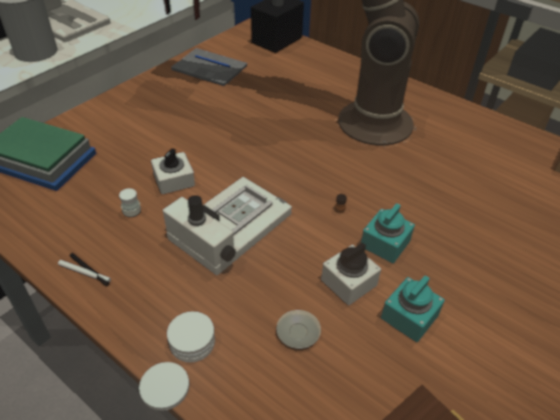

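View pics/top0.png

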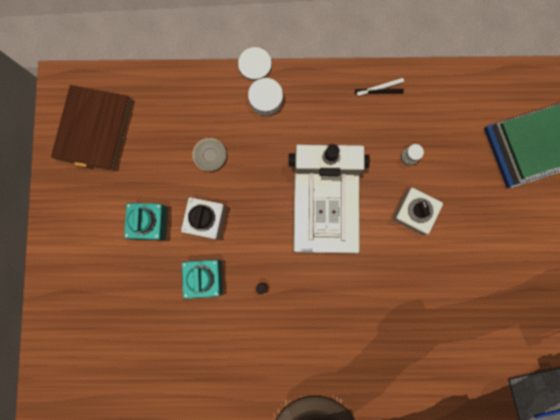

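The stop is the white box with the large black head at top (202,218) / scene (351,268). It could be confused with the turquoise boxes at top (144,222) and (201,280), or with the lamp box at top (419,211). The tray is at top (327,212), with its lip near row 235, and the vial is at (262,288).

```bash
cat >h.py <<'E'
import numpy as np,cv2
def load(n):
    z=np.load(n+'.npz');return z['im'],z['d'],{k:z[k] for k in('fx','fy','cx','cy','R','t')}
def cloud(d,m):
    v,u=np.mgrid[:d.shape[0],:d.shape[1]]
    C=np.stack([(u-m['cx'])/m['fx']*d,(v-m['cy'])/m['fy']*d,d],-1)
    return (C-m['t'])@m['R']
def proj(P,m):
    c=m['R']@np.asarray(P,float)+m['t'];return [float(m['fx']*c[0]/c[2]+m['cx']),float(m['fy']*c[1]/c[2]+m['cy'])]
E
python3 - <<'E'
from h import *
for n in('top','scene'):
    im,d,m=load(n);P=cloud(d,m)
    print(n,'bench z',np.median(P[...,2][(d>0)&(abs(P[...,2])<15)]))
    if n=='top': cs=P[218,202],P[190,327];
    def sel(c,rx,lo,hi):
        k=(d>0)&(abs(P[...,0]-c[0])<rx)&(abs(P[...,1]-c[1])<rx)&(P[...,2]>lo)&(P[...,2]<hi);return P[k]
    for nm,c,rx,lo,hi in(('boxtop',cs[0],80,50,63),('disc',cs[0],60,82,95),('bar',cs[0],60,102,120),('deck',cs[1],180,24,36),('hood',cs[1],200,92,106),('lip',cs[1],120,50,62)):
        q=sel(c,rx,lo,hi)
        if len(q)<5: print(nm,len(q));continue
        print(nm,len(q),'mean',q.mean(0).round(1),'min',q.min(0).round(1),'max',q.max(0).round(1),'rect',cv2.minAreaRect(q[:,:2].astype(np.float32)))
im,d,m=load('top')
a=cv2.resize(im[170:260,165:245],None,fx=5,fy=5,interpolation=cv2.INTER_CUBIC)
b=cv2.resize(im[135:265,280:375],None,fx=4,fy=4,interpolation=cv2.INTER_CUBIC)
H=max(a.shape[0],b.shape[0]);o=np.zeros((H,a.shape[1]+b.shape[1],3),np.uint8);o[:a.shape[0],:a.shape[1]]=a;o[:b.shape[0],a.shape[1]:]=b
cv2.imwrite('pics/crop1.png',o[...,::-1])
E
```

```text
top bench z 0.3080070761301193
boxtop 674 mean [552.9 272.7  59.3] min [502.7 223.   50.1] max [605.9 327.4  63. ] rect ((554.8013916015625, 275.1001892089844), (90.61299133300781, 90.17028045654297), 78.02472686767578)
disc 322 mean [553.6 272.7  90.7] min [525.5 245.2  82.7] max [581.9 304.1  94.8] rect ((553.5613403320312, 274.6544189453125), (58.77498245239258, 56.20388412475586), 89.00112915039062)
bar 136 mean [554.3 274.2 111.2] min [526.5 263.9 102.7] max [581.6 286.3 116.1] rect ((554.546630859375, 275.03375244140625), (12.790759086608887, 55.65581130981445), 78.57752990722656)
deck 3556 mean [566.6 -38.6  30.2] min [ 466.5 -219.5   24. ] max [686.2  46.1  36. ] rect ((573.767333984375, -87.58444213867188), (263.74371337890625, 218.398193359375), 88.5660629272461)
hood 1542 mean [692.  -41.2  99.7] min [ 651.9 -125.6   92.8] max [729.4  41.  105.8] rect ((689.963623046875, -41.60411071777344), (166.11805725097656, 75.4269790649414), 88.20185852050781)
lip 120 mean [576.8 -39.9  56.6] min [ 505.9 -140.7   50.1] max [678.8  39.9  62. ] rect ((590.3643798828125, -54.46923828125
[... 529 characters left out ...]
max [585.5 289.7 116.3] rect ((556.67822265625, 278.9650573730469), (14.155428886413574, 57.94106674194336), 78.75719451904297)
deck 2072 mean [570.3 -17.2  30.2] min [ 466.  -219.9   24. ] max [730.7  50.8  36. ] rect ((597.7227172851562, -85.18728637695312), (270.0330810546875, 263.0628662109375), 89.23609161376953)
hood 1406 mean [701.1 -27.9  99.6] min [ 652.2 -120.7   92.1] max [730.9  47.4 105.8] rect ((691.23681640625, -36.946319580078125), (168.25022888183594, 78.05101776123047), 89.03211212158203)
lip 317 mean [669.3 -12.5  55.7] min [ 507.2 -118.1   50.1] max [730.6  64.7  61.8] rect ((618.50244140625, -25.132705688476562), (182.63121032714844, 223.1101531982422), 89.1025619506836)
```

View pics/crop1.png

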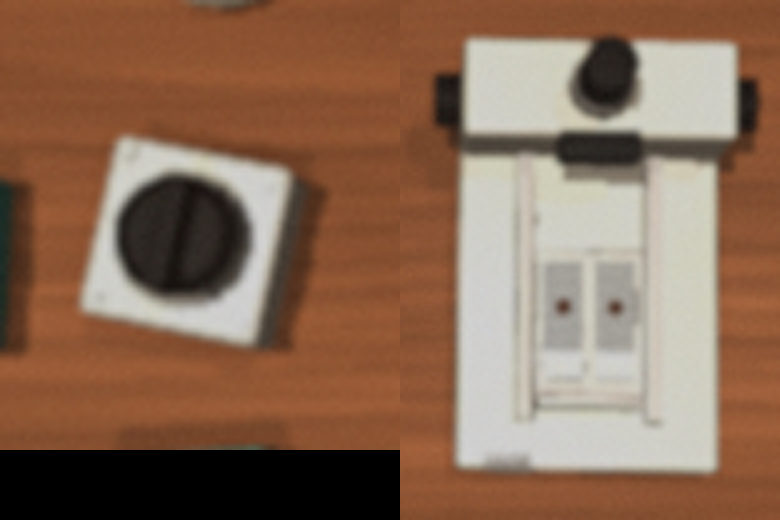

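The crop confirms the stop: white box, black disc 60 mm across, bar at 168.6°, top 111–112 mm up, about (555,276). Next come the scanner and tray edges.

```bash
python3 - <<'E'
from h import *
for n in('top','scene'):
    im,d,m=load(n);P=cloud(d,m);x,y,z=P[...,0],P[...,1],P[...,2]
    S=(d>0)&(y>-135)&(y<55)&(x>440)&(x<760)
    for nm,lo,hi,yl,yh in(('deck',26,34,-135,55),('rail/deckedge',38,46,-100,20),('lip',50,60,-80,0),('hoodtop',96,104,-135,55)):
        q=P[S&(z>lo)&(z<hi)&(y>yl)&(y<yh)&((x<640)|(lo>90))]
        if len(q): print(n,nm,len(q),q.mean(0).round(1),np.percentile(q[:,:2],[1,99],axis=0).round(1).tolist(),cv2.minAreaRect(q[:,:2].astype(np.float32)))
    # height profile along scanner middle
    if n=='top':
        for yy in(-60,-41,-20,-110,20):
            k=S&(abs(y-yy)<6);b=np.arange(455,665,5)
            print(yy,[(int(c),int(np.median(z[k&(abs(x-c)<2.6)]))) for c in b if (k&(abs(x-c)<2.6)).any()])
E
```

```text
top deck 2732 [549.1 -38.   30.1] [[469.1, -120.3], [638.4, 43.4]] ((553.5911254882812, -38.03434753417969), (165.57806396484375, 175.7586212158203), 88.47904205322266)
top rail/deckedge 1061 [562.6 -37.8  40.9] [[501.5, -84.1], [636.4, 8.2]] ((568.6419067382812, -37.93000793457031), (91.33551788330078, 142.26162719726562), 88.65496063232422)
top lip 73 [508.7 -39.2  56. ] [[505.7, -70.0], [511.1, -3.0]] ((508.641845703125, -36.4697151184082), (66.99004364013672, 5.349673271179199), 89.27359771728516)
top hoodtop 1443 [692.2 -41.2  99.9] [[653.5, -123.6], [725.6, 39.7]] ((689.7950439453125, -41.6063232421875), (165.70651245117188, 74.67574310302734), 88.6020278930664)
-60 [(455, 1), (460, 1), (465, 10), (470, 30), (475, 30), (480, 29), (485, 29), (490, 30), (495, 28), (500, 29), (505, 40), (510, 54), (515, 38), (520, 37), (525, 39), (530, 39), (535, 40), (540, 38), (545, 38), (550, 39), (555, 39), (560, 39), (565, 39), (570, 39), (575, 39), (580, 38), (585, 41), (590, 39), (595, 37), (600, 37), (605, 32), (610, 30), (615, 29), (620, 28), (625, 29), (630, 30), (635, 30), (640, 30), (6
[... 1886 characters left out ...]
, (660, 29)]
scene deck 1580 [549.4 -14.4  30.1] [[469.7, -114.7], [637.1, 48.8]] ((551.961181640625, -33.16240692138672), (168.51275634765625, 171.76248168945312), 88.24752807617188)
scene rail/deckedge 946 [560.9 -30.4  40.8] [[505.0, -80.3], [629.3, 12.5]] ((566.5296630859375, -34.68400192260742), (96.40721893310547, 135.73741149902344), 88.87342834472656)
scene lip 79 [510.9 -33.3  54.5] [[504.0, -65.3], [515.5, -1.3]] ((509.7079162597656, -32.86722183227539), (65.32572174072266, 11.639670372009277), 89.76725769042969)
scene hoodtop 1288 [700.  -28.8 100. ] [[656.1, -118.1], [729.2, 44.7]] ((691.223388671875, -36.73347473144531), (168.1517333984375, 78.00729370117188), 89.76325988769531)
```

Call:
drive_tool(moves=[10,24,1,0,0,-0.15,255,20,48,1,0,0,-0.3,255,35.5,86.9,0,0,0,-0.525,255,35.5,86.9,0,0,0,-0.525,255,35.5,86.9,0,0,0,-0.525,255,35.5,86.9,0,0,0,-0.525,255,35.5,86.9,0,0,0,-0.525,255,35.5,86.9,0,0,0,-0.525,255,35.5,86.9,0,0,0,-0.525,255,35.5,86.9,0,0,0,-0.525,255,35.5,86.9,0,0,0,-0.525,255,35.5,86.9,0,0,0,-0.525,255,35.5,86.9,0,0,0,-0.525,255,35.5,86.9,0,0,0,-0.525,255,35.5,86.9,0,0,0,-0.525,255,35.5,86.9,0,0,0,-0.525,255,35.5,86.9,0,0,0,-0.525,255,35.5,86.9,0,0,0,-0.525,255,35.5,86.9,0,0,0,-0.525,255,35.5,86.9,0,0,0,-0.525,255], squeeze=10)

```text
time: 2.1
ee_pos: [554.4, 283.1, 235.5]
tcp_rot: [-0.002, 0.995, -0.096, -0.001]
contact_force: [-0.4, 0.7, 0.1]
gripper_width: 0.4
```

```bash
cat >wrist.py <<'E'
from plant import get_state, imaging
from scipy.spatial.transform import Rotation as Ro
import sys
from h import *
def shot(name):
    s=get_state();im,d=imaging.get_image('wrist');m=imaging.camera_model('wrist');T=m['T_tool_cam']
    q=s['tcp_rot'];Rw=Ro.from_quat([q[1],q[2],q[3],q[0]]).as_matrix()
    A=np.eye(4);A[:3,:3]=Rw;A[:3,3]=s['ee_pos'];A=A@T;m['R']=A[:3,:3].T;m['t']=-A[:3,:3].T@A[:3,3]
    cv2.imwrite(f'pics/{name}.png',im[...,::-1]);print(s['time'],s['ee_pos'].round(1),q.round(3),s['contact_force'].round(2))
    return im,d,m,cloud(d,m)
def rects(P,d,c,rr,bands):
    for lo,hi in bands:
        q=P[(d>0)&(np.hypot(P[...,0]-c[0],P[...,1]-c[1])<rr)&(P[...,2]>lo)&(P[...,2]<hi)]
        if len(q)>5: print(lo,hi,len(q),'medz',np.median(q[:,2]).round(1),'mean',q.mean(0).round(1),cv2.minAreaRect(q[:,:2].astype(np.float32)))
E
python3 - <<'E'
from wrist import *
import time
shot('w_a')
im,d,m,P=shot('w0')
rects(P,d,(555,277),75,[(105,118),(86,97),(53,63)])
E
```

```text
2.1 [554.4 283.1 235.5] [-0.002  0.995 -0.096 -0.001] [-0.4   0.71  0.07]
2.15 [554.3 279.9 235.4] [-0.     0.995 -0.097 -0.001] [ 0.38 -0.84 -0.71]
105 118 902 medz 111.9 mean [555.4 278.2 111.7] ((554.4696655273438, 278.2619323730469), (11.974013328552246, 55.3499755859375), 77.44629669189453)
86 97 2362 medz 91.5 mean [556.3 278.3  91. ] ((554.1666870117188, 278.4512939453125), (58.623043060302734, 58.470741271972656), 34.37786865234375)
53 63 3973 medz 59.8 mean [560.9 277.2  59.7] ((554.1666259765625, 278.484130859375), (90.13699340820312, 90.18189239501953), 78.25826263427734)
```

View pics/w0.png

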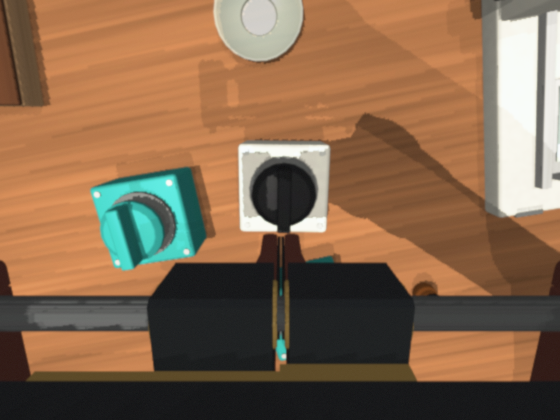

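The wrist view shows the closed fingers above and in front of the white box with the black head at (284,195). The turquoise box is at (148,225). The stop centre measures about (554.5,277) with yaw −11.9°, and its heights are as described. I'll press it down now.

Call:
drive_tool(moves=[-0.1,0,-5,0,0,0,255,-0.1,0,-9,0,0,0,255,-0.1,0,-10.4,0,0,0,255,-0.1,0,-10.4,0,0,0,255,-0.1,0,-10.4,0,0,0,255,-0.1,0,-10.8,0,0,0,255,-0.1,0,-11.1,0,0,0,255,-0.1,0,-11.3,0,0,0,255,-0.1,0,-11.5,0,0,0,255,-0.1,0,-11.7,0,0,0,255,-0.1,0,-11.8,0,0,0,255,-0.1,0,-11.9,0,0,0,255,-0.1,0,-11.9,0,0,0,255,-0.1,0,-11.9,0,0,0,255])

```text
time: 3.6
ee_pos: [554.2, 277.0, 118.4]
tcp_rot: [-0.0, 0.995, -0.099, 0.0]
contact_force: [-1.3, -1.2, 7.0]
gripper_width: 0.8
```

Call:
drive_tool(moves=[0,0,-0.15,0,0,0,255,0,0,-0.3,0,0,0,255,0,0,-0.3,0,0,0,255,0,0,0.5,0,0,0,255,0,0,4,0,0,0,255,0,0,8,0,0,0,255,0,0,10,0,0,0,255,0,0,10,0,0,0,255,0,0,10,0,0,0,255])

```text
time: 4.5
ee_pos: [553.9, 276.7, 217.2]
tcp_rot: [0.0, 0.995, -0.099, -0.0]
contact_force: [0.0, -0.9, -0.6]
gripper_width: 0.8
```

```bash
python3 - <<'E'
from wrist import *
im,d,m,P=shot('w1')
rects(P,d,(555,277),75,[(98,118),(80,96),(53,63)])
E
```

```text
4.5 [553.9 276.7 217.2] [ 0.     0.995 -0.099 -0.   ] [ 0.04 -0.92 -0.56]
98 118 950 medz 103.8 mean [556.3 278.2 103.7] ((555.3907470703125, 278.48724365234375), (11.714892387390137, 53.793575286865234), 78.6888427734375)
80 96 2278 medz 83.6 mean [556.1 278.1  83.4] ((554.9744873046875, 278.2254333496094), (57.38825225830078, 56.712867736816406), 75.21271514892578)
53 63 4399 medz 59.8 mean [561.3 277.1  59.7] ((554.7803955078125, 278.37408447265625), (90.29566192626953, 88.96896362304688), 78.16411590576172)
```

The stop is latched: the bar top is at 103.8 mm and the disc at 83.6 mm, with nothing touching it. Next is the tray.

Call:
drive_tool(moves=[-3,-5,0,0,0,0.1,255,-7.4,-31.4,-2,0,0,0.175,255,-7.4,-31.4,-2,0,0,0.175,255,-7.4,-31.4,-2,0,0,0.175,255,-7.4,-31.4,-2,0,0,0.175,255,-7.4,-31.4,-2,0,0,0.175,255,-7.4,-31.4,-2,0,0,0.175,255,-7.4,-31.4,-2,0,0,0.175,255,-7.4,-31.4,-2,0,0,0.175,255,-7.4,-31.4,-2,0,0,0.175,255])

```text
time: 5.55
ee_pos: [479.9, -35.7, 197.1]
tcp_rot: [-0.0, 1.0, -0.011, -0.0]
contact_force: [0.1, -0.5, -0.6]
gripper_width: 0.4
```

```bash
python3 - <<'E'
from wrist import *
im,d,m,P=shot('w2')
print(m['T_tool_cam'].round(2).tolist())
x,y,z=P[...,0],P[...,1],P[...,2];k0=(d>0)
q=P[k0&(z>51)&(z<60)&(x>490)&(x<530)&(abs(y+37)<45)];print('lip',len(q),q.mean(0),cv2.minAreaRect(q[:,:2].astype(np.float32)) if len(q) else'')
q=P[k0&(z>36)&(z<44)&(x<650)&(x>450)&(abs(y+37)<60)];print('rails+tray',q.mean(0),cv2.minAreaRect(q[:,:2].astype(np.float32)))
q=P[k0&(z>90)&(z<104)&(x>640)&(abs(y+37)<95)];print('hood',q.min(0),cv2.minAreaRect(q[:,:2].astype(np.float32)) if len(q) else'')
q=P[k0&(z>26)&(z<34)&(x>530)&(abs(y-10)<70)&(abs(y-25)<15)];print('deck strip x',q[:,0].min(),q[:,0].max())
E
```

```text
5.55 [479.9 -35.7 197.1] [-0.     1.    -0.011 -0.   ] [ 0.13 -0.45 -0.64]
[[-0.0, -0.97, -0.25, 66.79], [1.0, -0.0, 0.0, -1.13], [-0.0, -0.25, 0.97, -148.09], [0.0, 0.0, 0.0, 1.0]]
lip 606 [508.85492081 -34.08400656  55.58885919] ((508.6266784667969, -33.46583938598633), (67.63420104980469, 6.318623065948486), 88.60446166992188)
rails+tray [565.02646426 -35.14285366  39.67796995] ((570.1304931640625, -35.39863586425781), (92.22490692138672, 145.85025024414062), 88.5339126586914)Traceback (most recent call last):
  File "<stdin>", line 7, in <module>
    return umr_minimum(a, axis, None, out, keepdims, initial, where)
ValueError: zero-size array to reduction operation minimum which has no identity
```

View pics/w2.png

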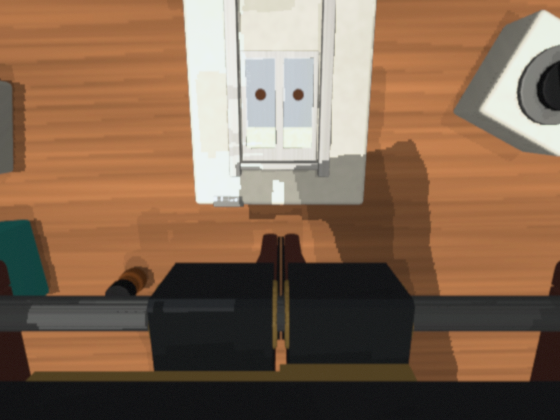

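The wrist view shows the lip at row 163 (columns 242–318), centred between the rails. The outer face is at x≈505.5, y≈−34, yaw −1.4°. I'll lower the tips behind the lip and push.

Call:
drive_tool(moves=[0,0.25,-5,0,0,0,255,0,0.25,-10,0,0,0,255,0,0.25,-14,0,0,0,255,0,0.25,-14.5,0,0,0,255,0,0.25,-14.5,0,0,0,255,0.8,0.25,-14.5,0,0,0,255,1.4,0.25,-14.5,0,0,0,255,2,0.2,-14.5,0,0,0,255,2.6,0.2,-14.5,0,0,0,255,3.2,0.2,-14.5,0,0,0,255,3.8,0.2,-14.5,0,0,0,255,4.4,0.15,-14.5,0,0,0,255,5,0.15,-14.5,0,0,0,255,5.6,0.15,-14.5,0,0,0,255,6.2,0.1,-14.5,0,0,0,255,6.6,0.1,-14.5,0,0,0,255,7,0.1,-14.5,0,0,0,255,7.2,0.1,-14.5,0,0,0,255,7.3,0.1,-14.5,0,0,0,255,7.3,0.1,-14.5,0,0,0,255])

```text
time: 7.6
ee_pos: [553.2, -36.1, 52.6]
tcp_rot: [-0.0, 1.0, -0.012, 0.0]
contact_force: [-0.6, 0.1, -0.5]
gripper_width: 0.6
```

Call:
drive_tool(moves=[0.2,0,0,0,0,0,255,0.4,0,0,0,0,0,255,0.6,0,0,0,0,0,255,0.8,0,0,0,0,0,255,0.8,0,0,0,0,0,255])

```text
time: 8.1
ee_pos: [556.5, -36.2, 52.0]
tcp_rot: [0.001, 1.0, -0.012, -0.005]
contact_force: [-15.6, 0.4, 11.0]
gripper_width: 0.3
```

Call:
drive_tool(moves=[-0.8,0,0,0,0,0,255,-2,0,0,0,0,0,255,-4,0,0,0,0,0,255,-4,0,5,0,0,0,255,-4,0,10,0,0,0,255,-4,0,14,0,0,0,255,-4,0,14,0,0,0,255,-4,0,14,0,0,0,255])

```text
time: 8.9
ee_pos: [521.4, -36.4, 193.5]
tcp_rot: [0.0, 1.0, -0.012, 0.002]
contact_force: [-1.0, -0.2, -0.3]
gripper_width: 0.7
```

```bash
python3 - <<'E'
from wrist import *
im,d,m,P=shot('w3')
x,y,z=P[...,0],P[...,1],P[...,2];k0=(d>0)
q=P[k0&(z>51)&(z<60)&(x>540)&(x<600)&(abs(y+37)<45)];print('lip',len(q),q.mean(0),cv2.minAreaRect(q[:,:2].astype(np.float32)))
q=P[k0&(z>26)&(z<34)&(x>600)&(y>10)&(y<40)];print('deck',q[:,0].max())
q=P[k0&(z>26)&(z<34)&(x>600)&(y>-110)&(y<-80)];print('deck',q[:,0].max())
a,da=imaging.get_image('top');mt=imaging.camera_model('top');Pt=cloud(da,mt)
rects(Pt,da,(555,277),75,[(98,118),(80,96)])
q=Pt[(da>0)&(abs(Pt[...,1]+37)<38)&(Pt[...,0]>545)&(Pt[...,0]<600)&(Pt[...,2]>51)&(Pt[...,2]<60)];print('top lip',len(q),q.mean(0) if len(q) else'')
E
```

```text
8.9 [521.4 -36.4 193.5] [ 0.     1.    -0.012  0.002] [-1.04 -0.19 -0.34]
lip 554 [570.4436866  -35.45318515  55.87691893] ((570.4270629882812, -35.101402282714844), (67.36384582519531, 5.15703010559082), 88.55520629882812)
deck 670.1050017691699
deck 666.9671460082174
98 118 125 medz 103.7 mean [554.1 274.7 103.7] ((554.796875, 274.7962341308594), (12.186100959777832, 55.859375), 77.9679946899414)
80 96 284 medz 84.0 mean [553.7 272.8  84.3] ((552.95166015625, 275.5166320800781), (54.372398376464844, 53.89701461791992), 89.4019546508789)
top lip 0
```

View pics/w3.png

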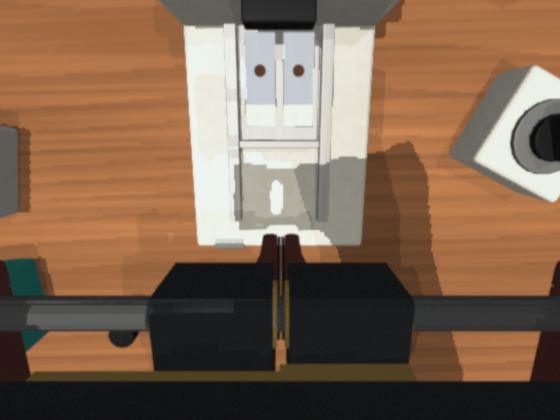

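The tray is home: the lip is at 570.4, so the tray front is at about 667.4 against a hood face at about 668.5, and the push ended with 15 N of contact. The stop is still latched at 103.7. In the picture the slides reach under the lens block at (280,12). Next I move beside the near end of the bar, on the −y side, to push it clockwise toward +y.

Call:
drive_tool(moves=[0.8,28.9,0,0,0,-0.18,255,0.8,28.9,0,0,0,-0.18,255,0.8,28.9,0,0,0,-0.18,255,0.8,28.9,0,0,0,-0.18,255,0.8,28.9,0,0,0,-0.18,255,0.8,28.9,0,0,0,-0.18,255,0.8,28.9,0,0,0,-0.18,255,0.8,28.9,0,0,0,-0.18,255,0.8,28.9,0,0,0,-0.18,255,0.8,28.9,0,0,0,-0.18,255,0.8,28.9,-4,0,0,-0.18,255,0.8,28.9,-7,0,0,-0.18,255,0.8,28.9,-8.3,0,0,-0.18,255,0.8,28.9,-8.3,0,0,-0.18,255,0.8,28.9,-8.3,0,0,-0.18,255])

```text
time: 10.5
ee_pos: [529.7, 252.8, 110.7]
tcp_rot: [-0.0, 0.995, -0.102, 0.0]
contact_force: [0.7, 1.0, 1.1]
gripper_width: 0.4
```

Call:
drive_tool(moves=[0.1,0.5,-0.05,0,0,0,255,0.2,0.9,-0.05,0,0,0,255,0.1,1.2,-0.05,0,0,-0.1,255,0,1.5,-0.05,0,0,-0.2,255,-0.1,1.75,-0.05,0,0,-0.3,255,-0.15,2.0,-0.05,0,0,-0.4,255,-0.2,2.3,-0.05,0,0,-0.5,255,-0.2,2.55,-0.05,0,0,-0.6,255,-0.2,2.55,-0.05,0,0,-0.6,255,-0.2,2.55,-0.05,0,0,-0.6,255])

```text
time: 11.5
ee_pos: [526.4, 280.3, 109.5]
tcp_rot: [-0.0, 0.921, -0.389, 0.0]
contact_force: [-1.2, -0.7, 0.7]
gripper_width: 0.2
```

```bash
python3 - <<'E'
from wrist import *
s=get_state();print(s['contact_force'],s['ee_pos'])
a,da=imaging.get_image('top');mt=imaging.camera_model('top');Pt=cloud(da,mt)
im,d,m,P=shot('w4')
rects(P,d,(565,274),50,[(98,120),(80,97)])
cv2.imwrite('pics/w4.png',np.hstack([im[60:320,100:460],cv2.resize(a[170:260,165:270],(303,260))])[...,::-1])
E
```

```text
[-1.23192098 -0.7214123   0.69115973] [526.38214075 280.2599335  109.54468442]
11.55 [526.4 279.8 109.4] [-0.     0.921 -0.389 -0.   ] [-1.02 -0.38 -0.51]
98 120 3579 medz 111.7 mean [553.2 273.9 110.7] ((548.9315185546875, 277.23150634765625), (30.19831085205078, 63.11746597290039), 78.78387451171875)
80 97 5971 medz 91.5 mean [556.9 274.4  91. ] ((557.3623046875, 277.0097961425781), (59.53049087524414, 52.304378509521484), 68.45569610595703)
```

View pics/w4.png

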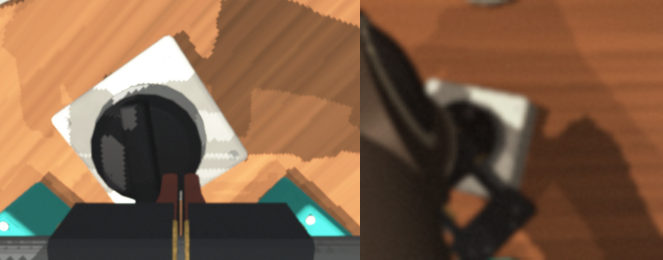

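Done: the head is up (bar 111.7, disc 91.5) while still twisted by about 0.6 rad. In the image the bar runs nearly vertical at (150,140) while the box is turned about 35°. I'll back off along the arc, then away and up.

Call:
drive_tool(moves=[0,-0.3,0,0,0,0.1,255,0.05,-0.6,0,0,0,0.2,255,0.1,-0.9,0,0,0,0.3,255,0.2,-1.3,0,0,0,0.4,255,0.2,-1.8,0,0,0,0.5,255,0,-2.6,0,0,0,0.6,255,0,-3.2,1,0,0,0.6,255,0,-4,5,0,0,0.6,255,0,-4,9,0,0,0.6,255,-4,-4,12,0,0,0.6,255,-8,-4,14,0,0,0.6,255,-8,-4,14,0,0,0.6,255,-8,-4,14,0,0,0.6,255])

```text
time: 12.9
ee_pos: [447.4, 238.3, 250.9]
tcp_rot: [-0.001, 0.995, -0.103, 0.001]
contact_force: [1.0, -0.2, -0.3]
gripper_width: 0.5
```

```bash
python3 - <<'E'
from wrist import *
im,d,m,P=shot('w5')
rects(P,d,(555,277),60,[(98,120),(80,97)])
a,da=imaging.get_image('scene');ms=imaging.camera_model('scene');Pt=cloud(da,ms);x,y,z=Pt[...,0],Pt[...,1],Pt[...,2]
q=Pt[(da>0)&(abs(y+35)<38)&(x>545)&(x<600)&(z>50)&(z<60)];print('scene lip',len(q),cv2.minAreaRect(q[:,:2].astype(np.float32)) if len(q) else'')
cv2.imwrite('pics/scene5.png',a[...,::-1])
E
```

```text
12.9 [447.4 238.3 250.9] [-0.001  0.995 -0.103  0.001] [ 0.97 -0.2  -0.33]
98 120 1217 medz 111.6 mean [554.4 277.2 110.6] ((553.9837036132812, 278.3145751953125), (12.306489944458008, 55.239742279052734), 78.04733276367188)
80 97 2517 medz 91.5 mean [553.3 275.8  90.9] ((553.3073120117188, 278.3699951171875), (59.11678695678711, 57.49559020996094), 86.91387939453125)
scene lip 86 ((572.7545776367188, -35.712608337402344), (69.3507080078125, 9.9021635055542), 89.8341064453125)
```

View pics/scene5.png

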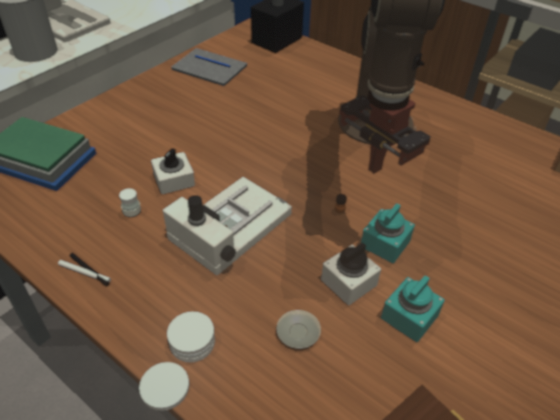

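The stop is up with the bar back at rest (78.0°). The tray is home, and the vial (341,203), dish (299,330) and jar (129,203) haven't moved. I'm handing in.

```bash
python3 -c "
from plant import r
print(r.sign_off())"
```

```text
the job is handed in; nothing more can be done
None
```

I did the steps in the order asked and handed in at about 13 s of the 54 s allowed; the sign-off gave no verdict.

- **Stop pressed:** I pressed the button with closed fingertips until it latched. After I let go, the bar top measured 103.8 mm, and it was still latched at 103.7 mm after the tray was home.
- **Tray pushed home:** I pushed the lip along the guides until contact rose to about 15 N. The tray front measured about 1 mm from the hood, within camera accuracy, and the tray was aligned with the scanner. During that final push there was also about 11 N upward on the tool. I saw no sign of the tray lifting: the lip top was at its normal height afterwards.
- **Stop released:** I pushed the bar clockwise by about 0.6 rad, judged from the tool turn and the picture. The head sprang up to 111.7 mm while still twisted.
- **Last checks:** After I withdrew, the bar was back at rest (78.0° against 77.4–78.7° before the twist) and its top was at 111.6 mm. The arm was clear of everything. Dish, jar and vial looked upright and unmoved in the scene picture, though I did not measure them.

The top and scene cameras differed by about 2–5 mm in y, so I took the working positions from the wrist camera.

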